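Wedge the flattening press open a crack and hold it

TASK

Pick up the tapered wooden wedge, lay it flat on the press's front deck and push its thin end in under the middle of the front edge of the hinged top plate, between the two rest pads, until the plate just lifts off its pads: about 4 mm of daylight at the front edge, no wide opening. Finish holding the wedge there in the gripper, the plate carried by the wedge alone and not touched by the robot; leave the plain block, the screwdriver and the jar alone.

Things in the scene. Friction and masses are not known exactly. Their poses are not given: they have to be found in the camera images.
- wedge_center (a point): Loose hardwood wedge, 120 mm long, 32 mm wide, 60 g, flat on the bench left or right of the press, nose away from the robot within 0.7 rad. Point: mid-length, mid-width, 9 mm above the underside (18 mm high there). x to the thin nose, y across, z up. Height tapers evenly, 32 mm at the heel to 4 mm at the nose, underside flat. Grasp across the width some 30 mm from the heel (25 mm high there).
- wedge_nose (a point): Middle of the lower edge of the wedge's thin end (4 mm thick), on the underside, 60 mm ahead of the wedge's centre. Same axes. The top slope rises 2.33 mm per 10 mm from nose to heel.
- press: Fixed grey press. Origin: centre of its underside on the bench; x points away from the robot side, from mouth to hinge. Base 250 mm long (x), 170 mm wide, 20 mm thick, its flat top is the deck. Two 14 mm round steel rest pads, 12 mm high, stand 45 mm left and right of the middle, 10 mm behind the plate's front edge. From 95 mm behind that edge a steel bar with a brass strip crosses the deck.
- mouth (a point): Point on the deck (20 mm above the bench) right below the middle of the closed plate's front edge. x points in under the plate, the way the wedge goes; z up. 85 mm of bare deck lie before it. The closed plate's flat underside is 12 mm above the deck. With the wedge flat on the deck, its slope meets the edge when the nose is 34 mm past this point; each further 10 mm lifts the edge 2.3 mm.
- plate (a joint): Hinge angle (rad) of the aluminium top plate (140 mm long, 120 wide, 12 thick, 0.5 to 1 kg, hinged at its far end): 0 closed on the pads, grows as the front edge rises. The front edge is 145 mm from the hinge: 0.01 rad is 1.45 mm there, 4 mm is 0.028 rad. It falls back by its own weight. Pushing the wedge takes some 3 to 15 N.
- block_center (a point): Bystander: loose plain wooden block of the same wood, 80 x 42 mm, 24 mm high all along (no taper), lying on the other side of the press. The point is its centre, x along its length. Leave it.
- screwdriver: Bystander: loose screwdriver, 170 mm long, black handle, lying on the bench to the right beyond the wedge or block. Leave it.
- jar: Bystander: small closed steel jar, 52 mm across, 42 mm high, on the bench to the left beyond the wedge or block; origin at the centre of its underside. Leave it.
There are look-alikes about, which are no part of the job. Leave any pink look-alike of the part that bears wedge_center alone.

How it is judged:
On the way:
1. the wedge's nose is in under the plate's front edge between the pads, with the wedge on the deck (x of wedge_nose in the frame of mouth above 0.008 m and y of wedge_nose in the frame of mouth between -0.024 and 0.024 m and z of wedge_nose in the frame of mouth between -0.004 and 0.008 m), for 0.1 s.
At the end, for the whole second after the job is handed in: Plate still, front edge 1.5 to 7 mm above closed; wedge flat on the deck (within 4 mm, 0.1 rad), nose 30 to 90 mm in under the edge and within 24 mm of the middle, carrying the plate, still held by the fingers; robot not touching the plate (value of joint plate between 0.0105 and 0.048 rad and velocity of joint plate between -0.05 and 0.05 rad/s and x of wedge_nose in the frame of mouth between 0.03 and 0.09 m and y of wedge_nose in the frame of mouth between -0.024 and 0.024 m and z of wedge_nose in the frame of mouth between -0.004 and 0.004 m and angle between wedge_center's own z axis and vertical below 0.1 rad and contact force between wedge and plate above 0.5 N and contact force between the fingers and wedge above 1.5 N and contact force between each of the arm, the fingers and plate below 0.3 N and linear speed of wedge below 0.01 m/s); the arm keeps its last pose, push and grip.
It fails at once if the plate is opened wide (front edge raised more than 14 mm) (value of joint plate above 0.097 rad).
It fails at once if the plain block, the screwdriver or the jar is moved more than 15 mm (distance of any of block_center, screwdriver, jar from where it was at the start of the episode above 0.015 m).
It also fails if it takes over 45 s, if anything falls off the work surface, if the arm or the gripper's body presses on something with over 40 N, if the wrist force passes 120 N, or if a joint passes its speed limit or range.

ROBOT

A 6-joint arm with a two-finger parallel gripper is mounted at the origin on the work surface. World frame = base frame: x ahead of the robot, y to its left, z up, the work surface at z = 0. Lengths are in m, angles in rad, forces in N, time in s.
With the tool pointing down it reaches from about 0.375 to 0.9 m from the base axis. Payload 3.1 kg.
Tool frame: the origin (TCP) lies at the very end of the fingers, on their centre line; the grasp point (between the pads) lies 19 mm behind it (manip.grasp_offset is the distance from the TCP to the grasp point, in m); y points along the fingers, z is the direction in which the jaws open and shut, and the axes are right-handed (so a half turn about y gives the same grasp; the last joint's range is limited). The gripper opens to 85 mm and grips with 20 to 120 N. Pads are 22 mm wide; open, the fingers measure 114 mm over their backs; the gripper's body (76 mm by 85 mm) begins 54 mm behind the grasp point. The pads swing forward as they close: fully open they stand 13 mm farther back than shut.
Start: joints at [-1.298, 0.527, 1.433, -0, 1.181, -0.178], TCP at [0.273, -0.562, 0.205] pointing down, gripper open.
Joint ranges: [-3.08, 3.08], [-0.75, 2.2], [0.22, 2.44], [-1.43, 4.57], [0, 2.65], [-2.85, 2.85]. Speed limits (rad/s): [2.79, 2.79, 3.14, 3.14, 3.14, 3.14].

INTERFACE

Orientations are given as a unit quaternion [x, y, z, w].
In Python, from station import manip gives the robot as it stands.
- The arm moves only by the tool apply_moves, never from a script. Its argument "motion" is a list of rows, each a list of 5 numbers: the finger opening in mm, from 0 to 85.4, then the shift along the tool's x, y, z in units of 30 mm (1.0 is 30 mm), then the turn about the tool's y in units of 10 degrees (1.0 is 10 degrees). In form: [[fingers, x, y, z, twist], ...]. A call has 1 to 12 rows; each row is the pose to reach, as a shift and turn from the pose commanded when the call began, along the tool's axes at that moment; what a row does not reach only later rows make up. A row lasts 1/8 s, in which the tool goes at most 62.5 mm and 10.7 degrees, less where a joint would pass 70% of its speed; a pose out of reach is approached as far as the arm can. A call with a gripper value outside its range is refused whole. The fingers move at their own pace and stop on an object; "squeeze" is the grip in N (left out, the last holds). Time passes only in rows, so rows that repeat a pose let the fingers close. It gives the time, the measured TCP pose, the force and the opening at its end, in the units of the state.
- manip.sense(): the state, without advancing time (a new reading comes with each control period).
- manip.snapshot(name): name is "scene" or "top" or "wrist"; returns the picture (384x512x3 uint8, red, green, blue); there is no depth.
- manip.get_calibration(name): a dict with "intrinsics" (3x3 intrinsics, pixels), "extrinsics" (4x4, takes a point from camera to world coordinates). Camera axes: x right, y up, looking along -z (the intrinsics and any distortion apply to the point x, -y, -z); pixel columns grow to the right and rows downward; lengths in m; the calibration is good to about 2 mm. A picture is of the moment at which its call begins: read the wrist's pose just before it. get_calibration takes no time and is no camera call; for the wrist camera it gives the pose at the moment of the call.
- manip.sign_off(): hands the job in, once; it reports no verdict.
The state is a dict: "t": time; "q": joint angles; "qd": joint speeds; "tau": joint torques, N m; "tcp_pos": TCP position; "tool_rot": TCP orientation; "force": force on the tool from outside, world axes, zero at the start; "ft_torque": the same for the moment, N m; "finger_gap": opening from 0.0 (shut) to 1.0 (fully open).
Only numpy, scipy, OpenCV 4.12 (cv2) and the standard library are available. Lean on these libraries where they do the work, as an engineer would, in place of code of your own. Each camera call takes 0.05 s, during which the arm holds its last target.

## Working session

There is one attempt and no reset: what is moved stays moved. The work goes in short steps, Python scripts to look and compute and a tool call to move; the robot and the scene stay as the last step left them, time stands still between calls to the robot, and variables do not carry over. Pictures are saved under pics/ and viewed, and the job is handed in when it is done.

Besides the shell and the picture viewer there is one more tool, called after ">>>" as name(argument=value, ...) on one line, values as JSON. apply_moves: Moves the arm, as the interface text tells. Its arguments: {"type":"object","properties":{"motion":{"type":"array"},"squeeze":{"type":"number"}},"required":["motion"]}

```bash
mkdir -p pics; ls
python3 - <<'E'
from station import manip
import cv2,numpy as np
s=manip.sense(); print(s)
for n in ["scene","top","wrist"]:
    c=manip.get_calibration(n); print(n,c)
    cv2.imwrite(f"pics/{n}0.png",manip.snapshot(n)[:,:,::-1])
print(manip.grasp_offset)
E
```

```text
pics
{'t': 0.0, 'q': array([-1.29751003e+00,  5.28517036e-01,  1.43388636e+00, -3.55068295e-06,
        1.18141875e+00, -1.78488280e-01]), 'qd': array([-5.65147355e-04, -1.00889565e-03, -2.76901282e-05, -1.58434898e-03,
        4.24972297e-04,  2.50988839e-04]), 'tau': array([ 1.60380091e-04, -4.42354381e+01, -1.78022808e+01, -3.03513052e-04,
        8.20291985e-03, -2.27614258e-06]), 'tcp_pos': array([ 0.27267177, -0.56152391,  0.20390752]), 'tool_rot': array([-0.15841043,  0.68993004, -0.68835543,  0.15833341]), 'force': array([-0.61660223,  0.21519316, -0.58526162]), 'ft_torque': array([-0.03822471, -0.01393618, -0.02310244]), 'finger_gap': 1.0000976320200459}
scene {'intrinsics': array([[488.73567479,   0.        , 263.5772377 ],
       [  0.        , 488.73567479, 203.8227374 ],
       [  0.        ,   0.        ,   1.        ]]), 'extrinsics': array([[ 0.28323665, -0.7483522 ,  0.59978828,  1.32129083],
       [ 0.95898339,  0.22836955, -0.16792324, -0.20303731],
       [-0.01130765,  0.62274901,  0.78233996,  1.08054331],
       [ 0.        ,  0.        ,  0.        ,  1.     
[... 184 characters left out ...]
xtrinsics': array([[-0.02321013,  0.99852039, -0.04917642,  0.4613511 ],
       [-0.99962612, -0.02389078, -0.01329875,  0.02773531],
       [-0.01445394,  0.04884937,  0.99870157,  1.46093378],
       [ 0.        ,  0.        ,  0.        ,  1.        ]])}
wrist {'intrinsics': array([[341.30602125,   0.        , 256.89934034],
       [  0.        , 341.30602125, 193.32843725],
       [  0.        ,   0.        ,   1.        ]]), 'extrinsics': array([[ 0.43778382,  0.86552991,  0.2433173 ,  0.33576558],
       [-0.89907526,  0.42234831,  0.11526311, -0.53265009],
       [-0.00300098, -0.26922089,  0.96307378,  0.37387133],
       [ 0.        ,  0.        ,  0.        ,  1.        ]])}
0.0187
```

View pics/scene0.png

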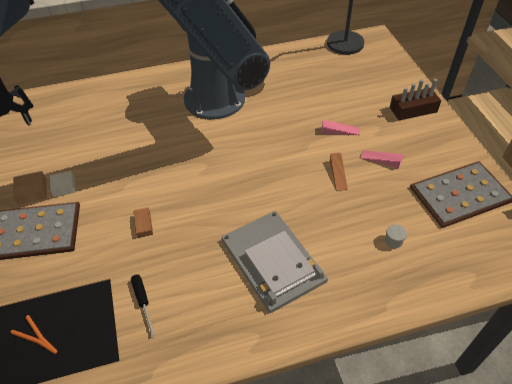

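View pics/top0.png

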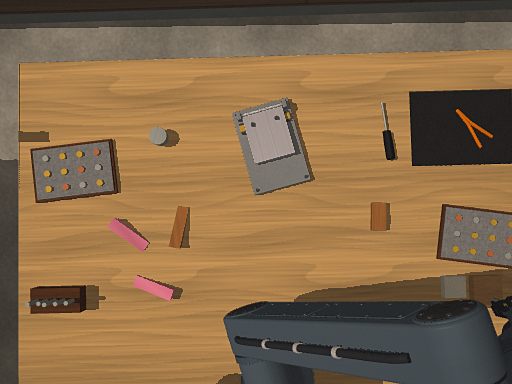

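View pics/wrist0.png

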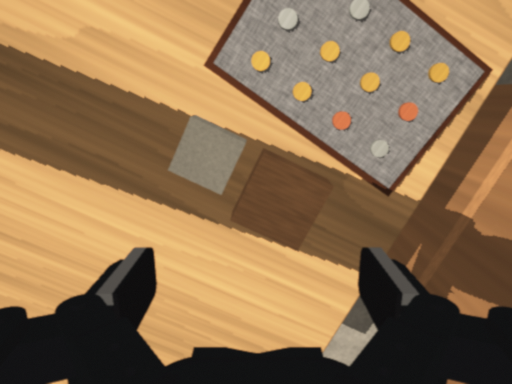

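The top view shows the wedge at about (180,227), left of the press, with pink look-alikes at (128,234) and (155,288). The block is at (380,216), the press at (272,146) with its mouth edge near (275,163), the jar at (158,136) and the screwdriver at (388,130). Next I'll zoom in and measure.

```bash
cat > h.py <<'E'
import cv2,numpy as np
from station import manip
def ray(cal,uv):
    K=cal["intrinsics"];T=cal["extrinsics"]
    d=np.array([(uv[0]-K[0,2])/K[0,0],-(uv[1]-K[1,2])/K[1,1],-1.0])
    return T[:3,3],T[:3,:3]@d
def toplane(cal,uv,z):
    o,d=ray(cal,uv); return o+d*(z-o[2])/d[2]
def proj(cal,p):
    K=cal["intrinsics"];T=cal["extrinsics"]
    c=T[:3,:3].T@(np.asarray(p)-T[:3,3]); return np.array([K[0,2]+K[0,0]*c[0]/-c[2],K[1,2]-K[1,1]*c[1]/-c[2]])
E
python3 - <<'E'
from h import *
im=cv2.imread("pics/top0.png")
a=cv2.resize(im[195:260,150:215],None,fx=9,fy=9,interpolation=cv2.INTER_CUBIC)
b=cv2.resize(im[90:200,225:320],None,fx=6,fy=6,interpolation=cv2.INTER_CUBIC)[:585]
cv2.imwrite("pics/a.png",a);cv2.imwrite("pics/b.png",cv2.resize(im[90:200,225:320],None,fx=5.4,fy=5.4,interpolation=cv2.INTER_CUBIC))
sc=cv2.imread("pics/scene0.png")
cv2.imwrite("pics/c.png",cv2.resize(sc[205:310,215:330],None,fx=5.6,fy=5.6,interpolation=cv2.INTER_CUBIC))
cv2.imwrite("pics/d.png",cv2.resize(sc[140:200,315:365],None,fx=9,fy=9,interpolation=cv2.INTER_CUBIC))
E
```

```text
(no output)
```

View pics/a.png

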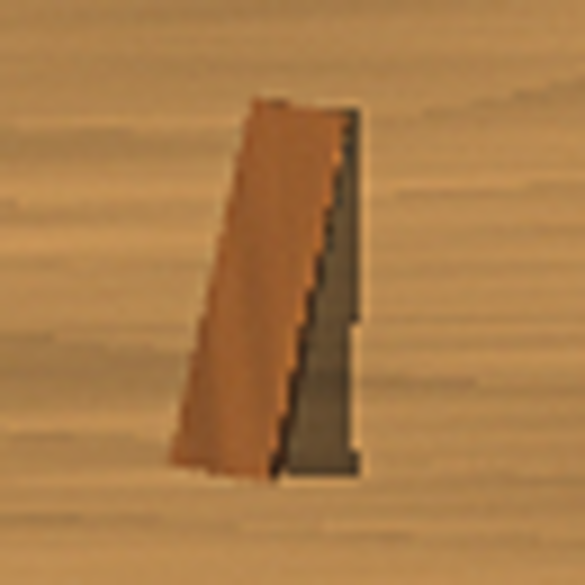

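View pics/b.png

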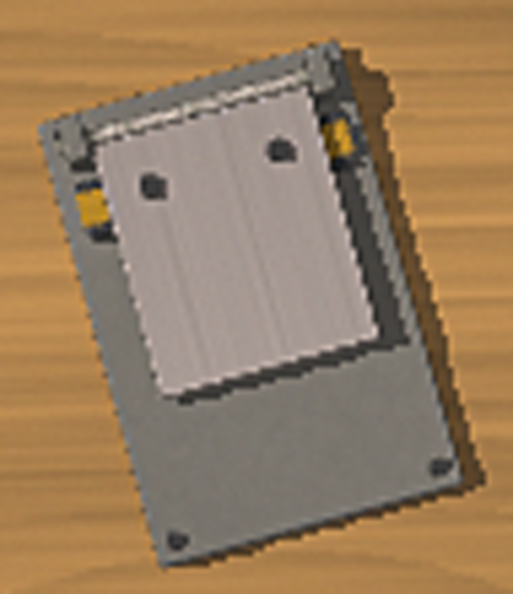

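View pics/c.png

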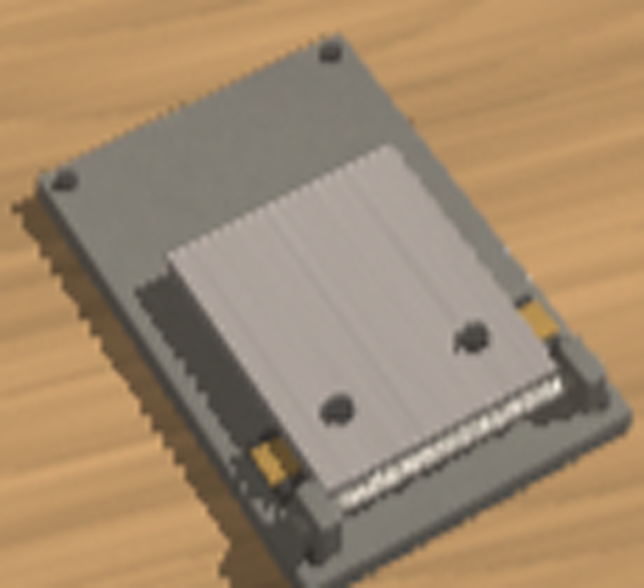

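View pics/d.png

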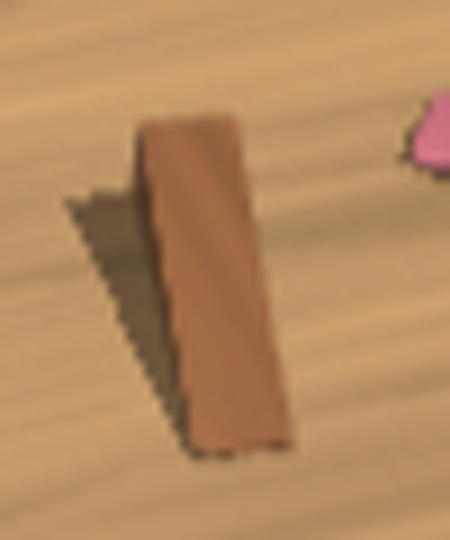

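Run:
```python
from h import *
T=manip.get_calibration("top");S=manip.get_calibration("scene")
def f(off,s,P): return (off[0]+(P[0]+.5)/s-.5, off[1]+(P[1]+.5)/s-.5)
def g(cal,off,s,Ps,z): return np.array([toplane(cal,f(off,s,P),z)[:2] for P in Ps])
def show(n,A): print(n,A.round(4).tolist(),"mid",A.mean(0).round(4))
for nm,cal,off,s,sets in [
 ("top",T,(225,90),5.4,dict(plate=([(163,395),(378,335)],.044),bf=([(163,563),(462,483)],.02),bb=([(40,125),(338,42)],.02))),
 ("top",T,(150,195),9,dict(nose=([(255,102),(347,112)],.004),heel=([(172,462),(268,477)],.032))),
 ("scene",S,(215,205),5.6,dict(plate=([(168,255),(395,147)],.044),bf=([(40,183),(340,37)],.02))),
 ("scene",S,(315,140),9,dict(nose=([(290,447),(190,452)],.004),heel=([(236,118),(140,120)],.032)))]:
  R={}
  for k,(P,z) in sets.items():
    A=g(cal,off,s,P,z); R[k]=A.mean(0); show(nm+" "+k,A)
    d=A[1]-A[0]; print("   w",np.linalg.norm(d).round(4),"normal ang",np.arctan2(d[0],-d[1]).round(4), -np.arctan2(-d[0],-d[1]).round(4))
  if "bb" in R: d=R["bb"]-R["bf"]; print("press yaw",np.arctan2(d[1],d[0]),np.linalg.norm(d))
  if "nose" in R: d=R["nose"]-R["heel"]; print("wedge yaw",np.arctan2(d[1],d[0]),np.linalg.norm(d))
```

```text
top plate [[0.6277, 0.0491], [0.6566, -0.0649]] mid [ 0.6422 -0.0079]
   w 0.1177 normal ang 0.2485 0.2485
top bf [[0.5403, 0.0516], [0.5793, -0.1092]] mid [ 0.5598 -0.0288]
   w 0.1654 normal ang 0.2378 0.2378
top bb [[0.7784, 0.1124], [0.8193, -0.0493]] mid [0.7988 0.0316]
   w 0.1668 normal ang 0.2479 0.2479
press yaw 0.24754645983290566 0.24653259599598965
top nose [[0.5114, 0.2773], [0.5074, 0.2474]] mid [0.5094 0.2623]
   w 0.0301 normal ang -0.1316 -0.1316
top heel [[0.3968, 0.3006], [0.3914, 0.2702]] mid [0.3941 0.2854]
   w 0.0309 normal ang -0.1764 -0.1764
wedge yaw -0.19751762805151193 0.11758854351732538
scene plate [[0.6558, -0.0686], [0.6289, 0.0476]] mid [ 0.6423 -0.0105]
   w 0.1193 normal ang -2.914 -2.914
scene bf [[0.584, -0.1127], [0.5424, 0.048]] mid [ 0.5632 -0.0323]
   w 0.166 normal ang -2.888 -2.888
scene nose [[0.5143, 0.2722], [0.507, 0.2409]] mid [0.5106 0.2566]
   w 0.0321 normal ang -0.2316 -0.2316
scene heel [[0.3975, 0.2977], [0.3891, 0.267]] mid [0.3933 0.2823]
   w 0.0318 normal ang -0.2693 -0.2693
wedge yaw -0.21602332186491832 0.12013096628274667
```

```bash
cat >> h.py <<'E'
from scipy.spatial.transform import Rotation as R
def state():
    s=manip.sense(); M=R.from_quat(s["tool_rot"]).as_matrix()
    return s,M
def plan(target,yawx):
    """shift in move units & twist so that tool reaches target with tool z perpendicular to heading yawx"""
    s,M=state()
    d=M.T@(np.array(target)-s["tcp_pos"])/0.03
    zy=np.arctan2(M[1,2],M[0,2]); 
    print("t",round(s["t"],2),"tcp",s["tcp_pos"].round(4),"q",s["q"].round(3),"gap",round(s["finger_gap"]*85.4,1),"F",s["force"].round(1))
    print("M",M.round(3).tolist())
    # tool y ~ down: positive twist turns yaw negatively
    sg=np.sign(M[2,1])
    for off in (np.pi/2,-np.pi/2):
        w=(yawx+off-zy+np.pi)%(2*np.pi)-np.pi
        print("shift",d.round(3),"twist units",round(sg*np.degrees(w)/10,3))
E
python3 - <<'E'
from h import *
plan([.50,.0,.205],-.205); plan([.423,.278,.12],-.205)
E
```

```text
t 0.15 tcp [ 0.2727 -0.5617  0.2041] q [-1.298  0.528  1.434 -0.     1.181 -0.179] gap 85.6 F [-0.1  0.3 -0.2]
M [[-0.9, -0.0, 0.437], [-0.437, 0.002, -0.9], [-0.0, -1.0, -0.002]]
shift [-1.4990e+01 -2.0000e-03 -1.3537e+01] twist units -14.237
shift [-1.4990e+01 -2.0000e-03 -1.3537e+01] twist units 3.763
t 0.15 tcp [ 0.2727 -0.5617  0.2041] q [-1.298  0.528  1.434 -0.     1.181 -0.179] gap 85.6 F [-0.1  0.3 -0.2]
M [[-0.9, -0.0, 0.437], [-0.437, 0.002, -0.9], [-0.0, -1.0, -0.002]]
shift [-16.726   2.848 -22.989] twist units -14.237
shift [-16.726   2.848 -22.989] twist units 3.763
```

>>> apply_moves(motion=[[85,-1.5,0,-1.35,-0.7],[85,-3,0,-2.7,-1.4],[85,-4.5,0,-4.05,-2.1],[85,-6,0,-5.4,-2.8],[85,-7.5,0,-6.75,-3.5],[85,-9,0,-8.1,-4.2],[85,-10.5,0,-9.45,-4.9],[85,-12,0,-10.8,-5.6],[85,-13.5,0,-12.15,-6.3],[85,-15,0,-13.5,-7],[85,-15,0,-13.5,-7]])

```text
t: 1.52
tcp_pos: [0.5017, 0.0024, 0.2048]
tool_rot: [-0.526, 0.472, -0.472, 0.527]
force: [-0.9, -0.5, -0.5]
finger_gap: 0.996
```

Run:
```python
from h import *
plan([.423,.278,.12],-.205)
```

```text
t 1.52 tcp [0.5017 0.0024 0.2048] q [-2.190e-01  3.620e-01  1.737e+00  1.000e-03  1.042e+00 -3.290e-01] gap 85.0 F [-0.9 -0.5 -0.5]
M [[0.11, 0.0, 0.994], [-0.994, 0.001, 0.11], [-0.001, -1.0, 0.001]]
shift [-9.416  2.832 -1.602] twist units -7.196
shift [-9.416  2.832 -1.602] twist units 10.804
```

>>> apply_moves(motion=[[85,-1.2,0,-0.2,-0.9],[85,-2.4,0,-0.4,-1.8],[85,-3.6,0,-0.6,-2.7],[85,-4.8,0.3,-0.8,-3.6],[85,-6,0.6,-1.0,-4.5],[85,-7.2,1.2,-1.2,-5.4],[85,-8.4,1.8,-1.4,-6.3],[85,-9.4,2.4,-1.6,-7.2],[85,-9.4,2.4,-1.6,-7.2],[85,-9.4,2.4,-1.6,-7.2]])

```text
t: 2.78
tcp_pos: [0.4248, 0.2731, 0.1331]
tool_rot: [0.703, -0.075, 0.076, -0.703]
force: [-0.6, -0.7, 0.4]
finger_gap: 0.993
```

Run:
```python
from h import *
plan([.423,.278,.006],-.205)
c=manip.get_calibration("wrist")
im=manip.snapshot("wrist")[:,:,::-1].copy()
print("cam pos",c["extrinsics"][:3,3].round(3))
for p in [(.394,.284,.032),(.51,.2595,.004),(.423,.278,.025)]: print(proj(c,p).round(1))
cv2.imwrite("pics/w1.png",im)
```

```text
t 2.77 tcp [0.4248 0.2731 0.1331] q [ 3.500e-01  4.750e-01  1.802e+00 -1.000e-03  8.640e-01 -1.006e+00] gap 84.8 F [-0.6 -0.7  0.4]
M [[0.977, 0.0, 0.212], [-0.212, -0.001, 0.977], [0.0, -1.0, -0.0]]
shift [-0.095  4.236  0.148] twist units -0.05
shift [-0.095  4.236  0.148] twist units 17.95
cam pos [0.359 0.287 0.303]
[262.  142.9]
[261.6 262.4]
[262.1 177.4]
```

View pics/w1.png

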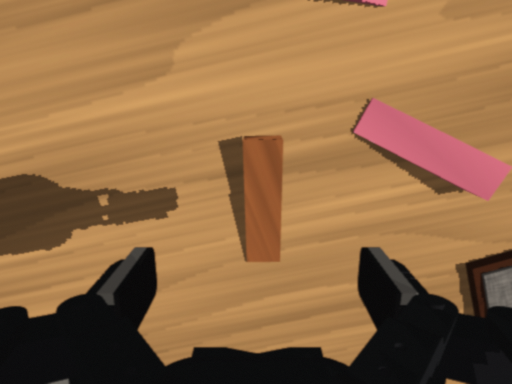

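The wrist view shows the wedge's heel at (263,140) and nose at (263,262), within a few pixels of the projected positions. The nearest pink corner, (355,133), is about 80 mm away. Descending with the fingers partly closed.

>>> apply_moves(motion=[[60,-0.1,0.8,0.1,0],[60,-0.1,1.8,0.15,0],[60,-0.1,2.8,0.15,0],[60,-0.1,3.6,0.15,0],[60,-0.1,4.1,0.15,0],[60,-0.1,4.3,0.15,0],[60,-0.1,4.3,0.15,0],[40,-0.1,4.3,0.15,0],[25,-0.1,4.3,0.15,0],[25,-0.1,4.3,0.15,0],[25,-0.1,4.3,0.15,0],[25,-0.1,4.3,0.15,0]], squeeze=50)

```text
t: 4.32
tcp_pos: [0.4222, 0.2792, 0.004]
tool_rot: [-0.703, 0.075, -0.075, 0.703]
force: [-0.1, -1.3, 0.2]
finger_gap: 0.293
```

Run:
```python
from h import *
plan([.423,.278,.1],-.205)
c=manip.get_calibration("wrist")
im=manip.snapshot("wrist")[:,:,::-1].copy()
cv2.imwrite("pics/w2.png",im)
```

```text
t 4.33 tcp [0.4222 0.2792 0.004 ] q [ 0.363  0.711  1.874 -0.     0.557 -0.996] gap 25.0 F [-0.1 -1.3  0.2]
M [[0.978, 0.0, 0.21], [-0.21, 0.0, 0.978], [0.0, -1.0, 0.0]]
shift [ 0.034 -3.201 -0.035] twist units -0.036
shift [ 0.034 -3.201 -0.035] twist units 17.964
```

View pics/w2.png

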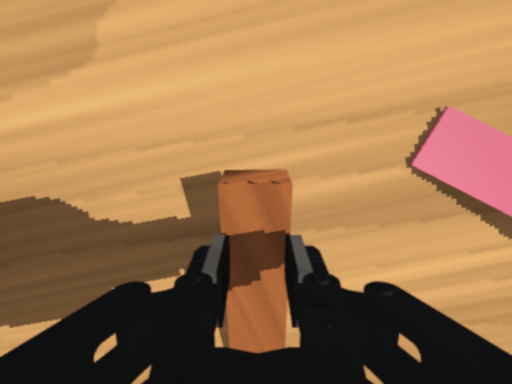

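The pads look as if they touch the wedge at (228,240) and (286,240), but the reading just equals the commanded 25 mm. I'll command a tighter close to be sure.

>>> apply_moves(motion=[[5,0,0,0,0],[5,0,0,0,0],[5,0,0,0,0],[5,0,0,0,0]], squeeze=60)

```text
t: 4.88
tcp_pos: [0.4223, 0.2792, 0.0039]
tool_rot: [-0.703, 0.075, -0.075, 0.703]
force: [-0.6, 0.2, -0.6]
finger_gap: 0.059
```

Run:
```python
from h import *
for n in ("wrist","top","scene"):
  im=manip.snapshot(n)[:,:,::-1].copy()
  if n=="top": im=cv2.resize(im[170:300,100:260],None,fx=4.5,fy=4.5,interpolation=cv2.INTER_CUBIC)
  if n=="scene": im=cv2.resize(im[80:220,280:440],None,fx=4,fy=4,interpolation=cv2.INTER_CUBIC)
  cv2.imwrite(f"pics/{n}3.png",im)
```

```text
(no output)
```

View pics/wrist3.png

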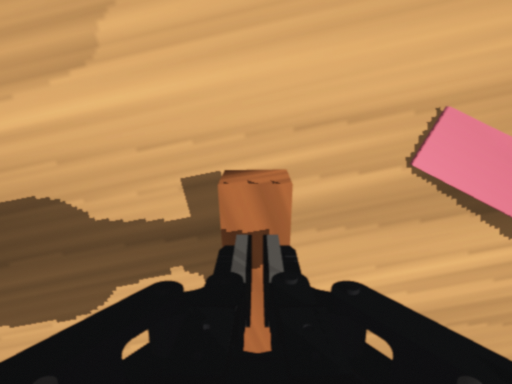

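View pics/scene3.png

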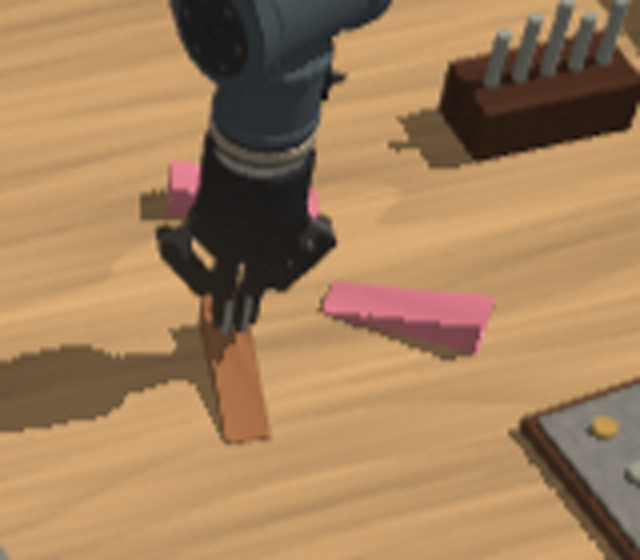

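The fingers have closed over the top of the wedge at about (258,250) in the wrist view and aren't gripping it. I'll check where the fingertips really are against the reported TCP.

Run:
```python
from h import *
s,M=state()
for n,o,k in (("scene",(280,80),4),("top",(100,170),4.5),("wrist",(0,0),1)):
  c=manip.get_calibration(n)
  for dz in (0,.01,.02,.03,.04):
    u=proj(c,s["tcp_pos"]+[0,0,dz]); print(n,dz,u.round(1),((u-o)*k).round(0))
```

```text
scene 0 [337.1 166.2] [228. 345.]
scene 0.01 [337.4 164. ] [230. 336.]
scene 0.02 [337.8 161.6] [231. 327.]
scene 0.03 [338.2 159.3] [233. 317.]
scene 0.04 [338.5 156.9] [234. 308.]
top 0 [177.7 236.5] [350. 299.]
top 0.01 [177.1 236.6] [347. 300.]
top 0.02 [176.5 236.7] [344. 300.]
top 0.03 [175.9 236.8] [342. 301.]
top 0.04 [175.3 236.9] [339. 301.]
wrist 0 [256.9 228.2] [257. 228.]
wrist 0.01 [256.9 235.5] [257. 236.]
wrist 0.02 [256.9 243.7] [257. 244.]
wrist 0.03 [256.9 252.9] [257. 253.]
wrist 0.04 [257.  263.4] [257. 263.]
```

View pics/top3.png

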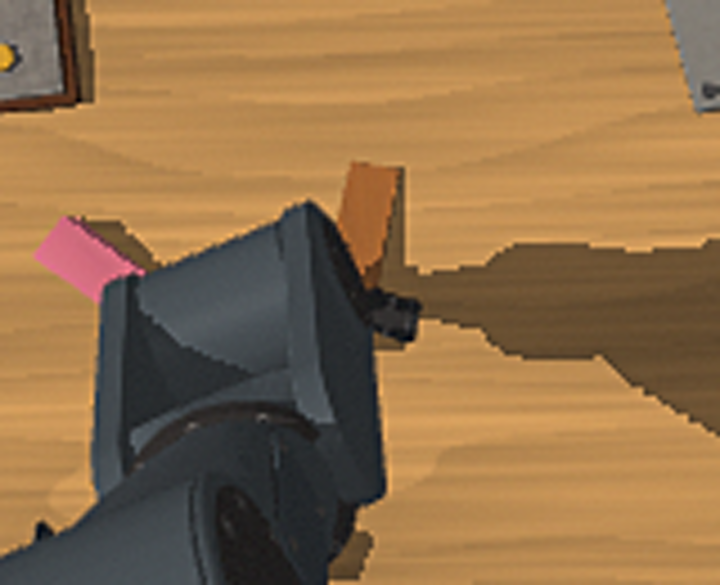

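Run:
```python
from h import *
a=cv2.imread("pics/w2.png");b=cv2.imread("pics/wrist3.png")
f=lambda i:cv2.resize(i[165:365,190:330],None,fx=2.8,fy=2.8,interpolation=cv2.INTER_NEAREST)
cv2.imwrite("pics/z.png",np.hstack([f(a),f(b)]))
print(manip.get_calibration("wrist")["extrinsics"].round(3))
im=cv2.imread("pics/scene3.png")
cv2.imwrite("pics/z2.png",cv2.resize(im[200:460,140:340],None,fx=2.2,fy=2.2))
```

```text
[[ 0.209 -0.942 -0.264  0.357]
 [ 0.978  0.201  0.055  0.293]
 [ 0.001 -0.27   0.963  0.174]
 [ 0.     0.     0.     1.   ]]
```

View pics/z.png

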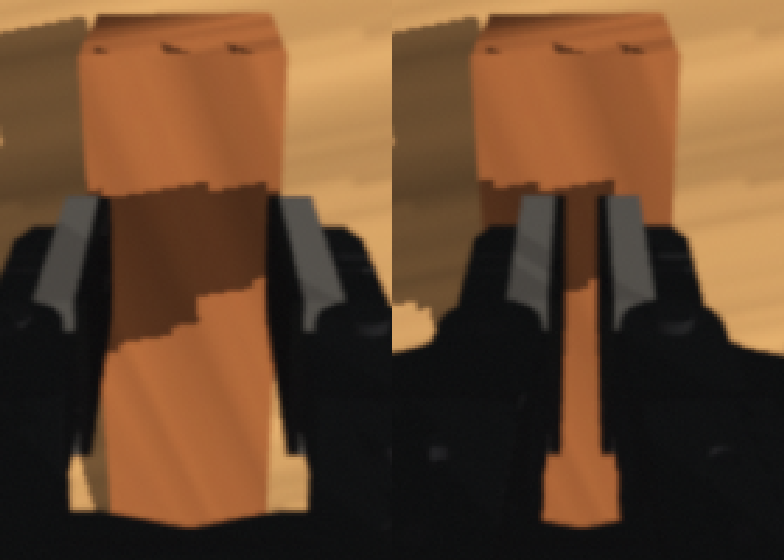

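View pics/z2.png

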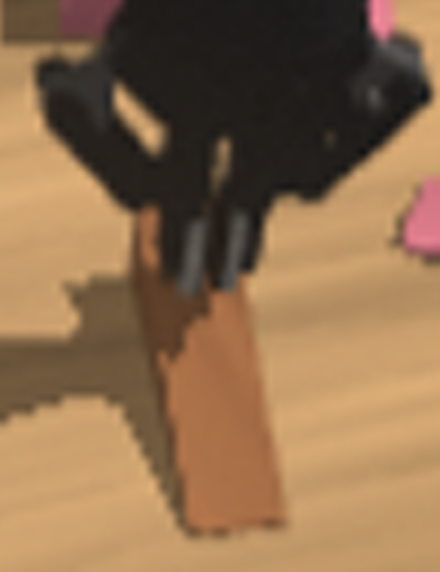

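Run:
```python
from h import *
s,M=state();c=manip.get_calibration("scene")
for dz in (0,.01,.02,.03,.04): print(dz,proj(c,s["tcp_pos"]+.011*M[:,0]+[0,0,dz]).round(1), "observed ~339,163")
```

```text
0 [337.7 168.9] observed ~339,163
0.01 [338.1 166.7] observed ~339,163
0.02 [338.4 164.3] observed ~339,163
0.03 [338.8 162. ] observed ~339,163
0.04 [339.2 159.6] observed ~339,163
```

>>> apply_moves(motion=[[60,0,0,0,0],[60,0,0,0,0],[60,0,0,0,0],[60,0,0,0,0],[60,0,0.1,0,0],[60,0,0.2,0,0],[60,0,0.3,0,0],[60,0,0.3,0,0]])

```text
t: 6.02
tcp_pos: [0.422, 0.2791, -0.0055]
tool_rot: [0.703, -0.075, 0.074, -0.703]
force: [-0.2, -0.0, 0.2]
finger_gap: 0.703
```

Both cameras put the real fingertips about 26 mm above the reported TCP, and there was no contact at a reported z of -5 mm. I'll keep going down in small steps and watch the force.

>>> apply_moves(motion=[[60,0,0.1,0,0],[60,0,0.2,0,0],[60,0,0.3,0,0],[60,0,0.4,0,0],[60,0,0.45,0,0],[60,0,0.45,0,0]])

```text
t: 6.78
tcp_pos: [0.4222, 0.2791, -0.0187]
tool_rot: [0.703, -0.075, 0.075, -0.703]
force: [0.4, -0.3, -0.6]
finger_gap: 0.7
```

Run:
```python
from h import *
plan([.423,.278,.1],-.205)
a=manip.snapshot("wrist")[:,:,::-1];b=manip.snapshot("scene")[:,:,::-1]
b=cv2.resize(b[110:210,290:390],(384,384),interpolation=cv2.INTER_CUBIC)
cv2.imwrite("pics/z4.png",cv2.resize(np.hstack([a,b]),None,fx=.89,fy=.89))
```

```text
t 6.78 tcp [ 0.4222  0.2791 -0.0187] q [ 0.363  0.756  1.878  0.     0.508 -0.996] gap 59.8 F [ 0.4 -0.3 -0.6]
M [[0.978, -0.0, 0.21], [-0.21, -0.0, 0.978], [-0.0, -1.0, -0.0]]
shift [ 0.033 -3.957 -0.032] twist units -0.037
shift [ 0.033 -3.957 -0.032] twist units 17.963
```

View pics/z4.png

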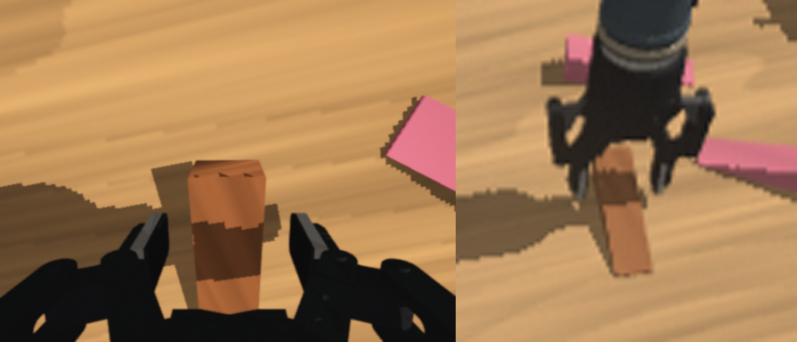

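The fingers now straddle the wedge: the pads are at x≈165 and 290, with the wedge centred at 227. Lowering another 4 mm and closing.

>>> apply_moves(motion=[[60,0,0.07,0,0],[60,0,0.14,0,0],[50,0,0.14,0,0],[40,0,0.14,0,0],[20,0,0.14,0,0],[20,0,0.14,0,0],[20,0,0.14,0,0],[20,0,0.14,0,0]], squeeze=50)

```text
t: 7.88
tcp_pos: [0.4225, 0.2793, -0.0226]
tool_rot: [-0.703, 0.074, -0.075, 0.703]
force: [-0.7, -0.4, 3.7]
finger_gap: 0.363
```

The gap is 31 mm, so the wedge is gripped. Lifting.

>>> apply_moves(motion=[[20,0,-0.3,0,0],[20,0,-0.8,0,0],[20,0,-1.6,0,0],[20,0,-2.6,0,0],[20,0,-3.4,0,0],[20,0,-3.4,0,0],[20,0,-3.4,0,0]])

```text
t: 8.75
tcp_pos: [0.4218, 0.279, 0.0791]
tool_rot: [0.703, -0.075, 0.074, -0.703]
force: [-0.4, 0.3, -0.4]
finger_gap: 0.363
```

Run:
```python
from h import *
plan([.55,.05,.1],.245)
a=manip.snapshot("wrist")[:,:,::-1];b=manip.snapshot("scene")[:,:,::-1]
cv2.imwrite("pics/w5.png",a)
b=cv2.resize(b[60:210,290:410],(307,384),interpolation=cv2.INTER_CUBIC)
cv2.imwrite("pics/z5.png",cv2.resize(np.hstack([a,b]),None,fx=.95,fy=.95))
```

```text
t 8.75 tcp [0.4218 0.279  0.0791] q [ 0.363  0.568  1.841 -0.     0.733 -0.996] gap 31.0 F [-0.4  0.3 -0.4]
M [[0.978, -0.0, 0.21], [-0.21, -0.0, 0.978], [-0.0, -1.0, -0.0]]
shift [ 5.78  -0.696 -6.567] twist units -2.615
shift [ 5.78  -0.696 -6.567] twist units 15.385
```

View pics/z5.png

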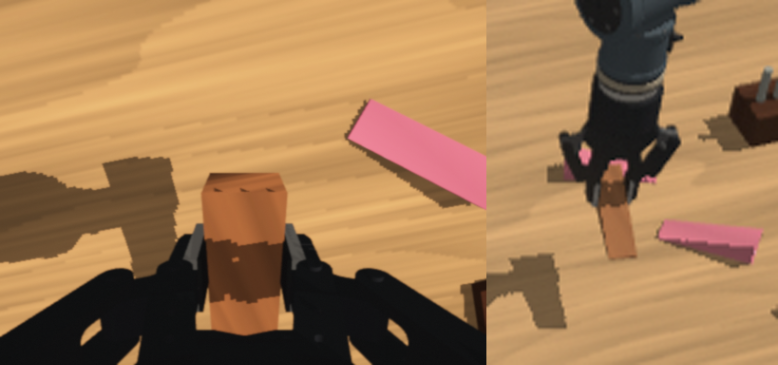

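Run:
```python
from h import *
plan([.541,-.0345,.05],.245)
```

```text
t 8.85 tcp [0.4215 0.2789 0.0784] q [ 0.363  0.57   1.841 -0.     0.733 -0.996] gap 31.0 F [-0.9 -0.2  0.3]
M [[0.978, -0.002, 0.21], [-0.21, -0.001, 0.978], [-0.002, -1.0, -0.001]]
shift [ 6.089  0.949 -9.376] twist units -2.615
shift [ 6.089  0.949 -9.376] twist units 15.385
```

>>> apply_moves(motion=[[20,0.5,0,-0.8,-0.2],[20,1.2,0,-1.8,-0.5],[20,1.9,0,-2.9,-0.8],[20,2.6,0,-4.0,-1.1],[20,3.3,0,-5.1,-1.4],[20,4.0,0,-6.2,-1.7],[20,4.7,0,-7.3,-2.0],[20,5.4,0.3,-8.3,-2.3],[20,5.9,0.6,-9.1,-2.5],[20,6.1,0.9,-9.4,-2.6],[20,6.1,0.9,-9.4,-2.6],[20,6.1,0.9,-9.4,-2.6]])

```text
t: 10.35
tcp_pos: [0.541, -0.0337, 0.0519]
tool_rot: [-0.702, -0.085, 0.086, 0.702]
force: [0.6, -0.7, 0.2]
finger_gap: 0.36
```

Run:
```python
from h import *
plan([.541,-.0345,-.003],.245)
a=manip.snapshot("wrist")[:,:,::-1];b=manip.snapshot("top")[:,:,::-1];d=manip.snapshot("scene")[:,:,::-1]
b2=cv2.resize(b[90:230,220:330],(390,496),interpolation=cv2.INTER_CUBIC)
d2=cv2.resize(d[170:310,210:330],None,fx=496/140,fy=496/140,interpolation=cv2.INTER_CUBIC)[:, :400]
cv2.imwrite("pics/z6.png",np.hstack([b2,d2])); cv2.imwrite("pics/w6.png",a)
```

```text
t 10.35 tcp [ 0.541  -0.0337  0.0519] q [-0.269  0.648  1.763  0.     0.732 -2.083] gap 30.7 F [ 0.6 -0.7  0.2]
M [[0.971, -0.002, -0.241], [0.241, 0.001, 0.971], [-0.002, -1.0, 0.001]]
shift [-0.003  1.83  -0.027] twist units -0.011
shift [-0.003  1.83  -0.027] twist units 17.989
```

View pics/z6.png

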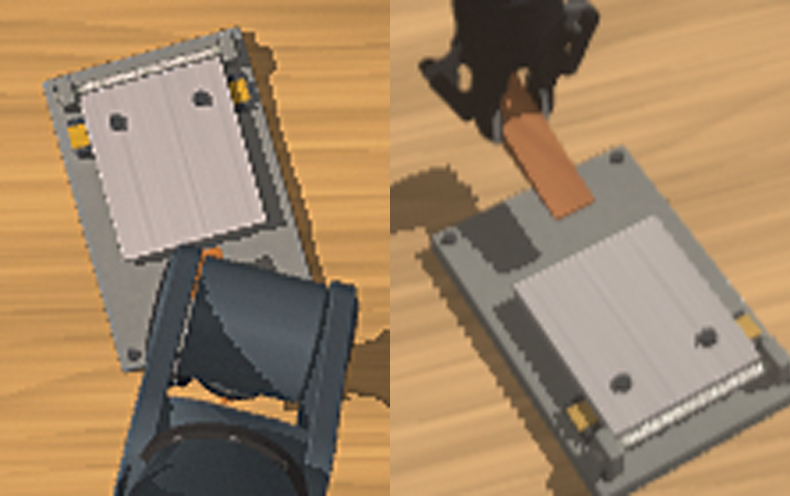

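View pics/w6.png

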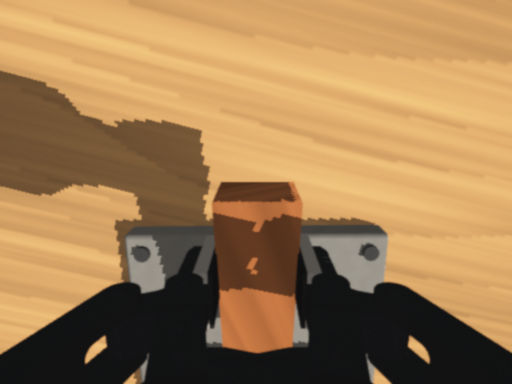

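The wrist view shows the wedge centred (x≈257) between the two deck bolts (142 and 370) and parallel to the deck. Lowering onto the deck.

>>> apply_moves(motion=[[20,0,0.4,0,0],[20,0,0.9,0,0],[20,0,1.3,0,0],[20,0,1.6,0,0],[20,0,1.7,0,0],[20,0,1.77,0,0],[20,0,1.8,0,0],[20,0,1.8,0,0]])

```text
t: 11.5
tcp_pos: [0.5422, -0.035, -0.0015]
tool_rot: [0.702, 0.086, -0.085, -0.702]
force: [-0.3, 0.0, -0.2]
finger_gap: 0.362
```

Run:
```python
from h import *
plan([.605,-.0185,-.003],.245)
d=manip.snapshot("scene")[:,:,::-1]
d2=cv2.resize(d[170:310,210:330],None,fx=4,fy=4,interpolation=cv2.INTER_CUBIC)
cv2.imwrite("pics/z7.png",d2)
```

```text
t 11.5 tcp [ 0.5422 -0.035  -0.0015] q [-0.27   0.743  1.781  0.     0.617 -2.083] gap 30.9 F [-0.3  0.  -0.2]
M [[0.971, 0.001, -0.24], [0.24, -0.0, 0.971], [0.001, -1.0, -0.0]]
shift [2.163 0.051 0.032] twist units -0.015
shift [2.163 0.051 0.032] twist units 17.985
```

View pics/z7.png

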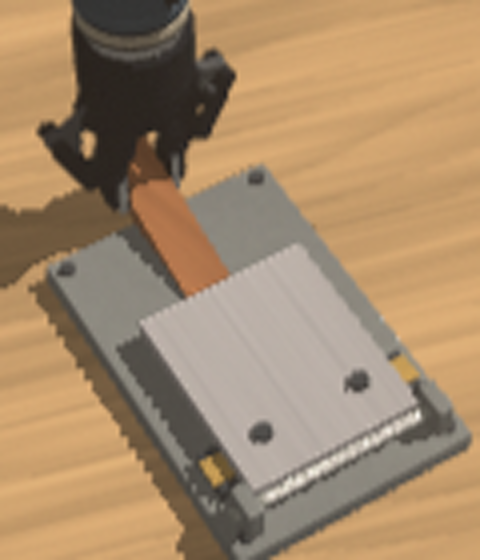

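The nose has reached the middle of the plate's front edge at (205,285) in this crop. Pushing in to just before contact, with a slight lowering.

>>> apply_moves(motion=[[20,0.2,0,0,0],[20,0.5,0.03,0,0],[20,0.8,0.05,0,0],[20,1.1,0.06,0,0],[20,1.3,0.06,0,0],[20,1.4,0.06,0,0],[20,1.4,0.06,0,0]], squeeze=70)

```text
t: 12.42
tcp_pos: [0.5813, -0.0247, -0.0025]
tool_rot: [-0.702, -0.085, 0.087, 0.702]
force: [-6.4, -0.4, 9.8]
finger_gap: 0.355
```

>>> apply_moves(motion=[[20,0.1,-0.01,0,0],[20,0.2,-0.01,0,0],[20,0.3,-0.01,0,0],[20,0.4,-0.01,0,0],[20,0.4,-0.01,0,0]])

```text
t: 13.05
tcp_pos: [0.5882, -0.0226, -0.0024]
tool_rot: [-0.701, -0.082, 0.091, 0.702]
force: [-14.7, -5.6, 14.9]
finger_gap: 0.357
```

Run:
```python
from h import *
plan([.605,-.0185,-.003],.245)
d=manip.snapshot("scene")[:,:,::-1]
cv2.imwrite("pics/s8.png",d)
d2=cv2.resize(d[170:310,210:330],None,fx=4,fy=4,interpolation=cv2.INTER_CUBIC)
cv2.imwrite("pics/z8.png",d2)
```

```text
t 13.05 tcp [ 0.5882 -0.0226 -0.0024] q [-0.226  0.78   1.651 -0.005  0.723 -2.037] gap 30.5 F [-14.7  -5.6  14.9]
M [[0.97, -0.013, -0.242], [0.242, -0.001, 0.97], [-0.013, -1.0, 0.003]]
shift [ 0.576  0.011 -0.004] twist units -0.003
shift [ 0.576  0.011 -0.004] twist units 17.997
```

View pics/z8.png

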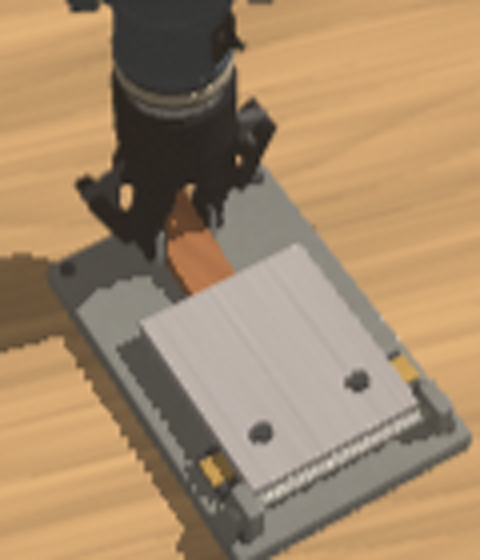

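>>> apply_moves(motion=[[20,0.05,-0.02,0,0],[20,0.15,-0.03,0,0],[20,0.25,-0.03,0,0],[20,0.25,-0.03,0,0]])

```text
t: 13.6
tcp_pos: [0.595, -0.0197, -0.0024]
tool_rot: [-0.701, -0.081, 0.091, 0.703]
force: [-12.7, -3.2, 10.4]
finger_gap: 0.358
```

```bash
cat > lift.py <<'E'
from h import *
import sys
tag=sys.argv[1]
plan([.605,-.0185,-.003],.245)
c=manip.get_calibration("scene")
new=manip.snapshot("scene")[:,:,::-1]; cv2.imwrite(f"pics/s{tag}.png",new)
cv2.imwrite(f"pics/z{tag}.png",cv2.resize(new[170:310,210:330],None,fx=4,fy=4,interpolation=cv2.INTER_CUBIC))
old=cv2.imread("pics/scene0.png")
g0=cv2.cvtColor(old,cv2.COLOR_BGR2GRAY);g1=cv2.cvtColor(np.ascontiguousarray(new),cv2.COLOR_BGR2GRAY)
m=np.array([.643,-.009]);ex=np.array([.970,.2425]);ey=np.array([-.2425,.970])
for nm,(a,b) in dict(frontL=(0,.06),frontR=(0,-.06),boltL=(.1,.037),boltR=(.1,-.037)).items():
    P=np.r_[m+a*ex+b*ey,.044]
    p0=proj(c,P)
    lift=.01*(145-1000*a)/145
    dirn=proj(c,P+[0,0,lift])-p0   # px for 10 mm front lift
    pt=np.float32([[p0]])
    n,st,e=cv2.calcOpticalFlowPyrLK(g0,g1,pt,None,winSize=(11,11),maxLevel=0,criteria=(3,50,1e-4))
    f=(n-pt)[0,0]
    print(nm,p0.round(1),"flow",f.round(2),"est front lift mm",round(10*float(f@dirn/(dirn@dirn)),2))
E
python3 lift.py 9
```

```text
t 13.6 tcp [ 0.595  -0.0197 -0.0024] q [-0.219  0.786  1.633 -0.003  0.737 -2.032] gap 30.6 F [-12.7  -3.2  10.4]
M [[0.97, -0.014, -0.241], [0.241, 0.001, 0.97], [-0.014, -1.0, 0.004]]
shift [ 0.332  0.015 -0.04 ] twist units -0.007
shift [ 0.332  0.015 -0.04 ] twist units 17.993
frontL [285.7 230.6] flow [-0.24 -1.12] est front lift mm 4.93
frontR [245.3 250.5] flow [-0.3  -0.17] est front lift mm 0.87
boltL [299.3 262.8] flow [0.14 0.02] est front lift mm -0.04
boltR [273.7 276.2] flow [ 0.05 -0.09] est front lift mm 1.36
```

View pics/z9.png

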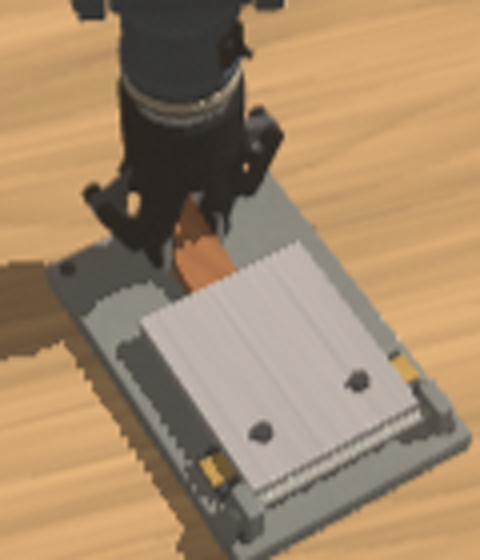

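```bash
cat > edge.py <<'E'
from h import *
import sys
c=manip.get_calibration("scene")
m=np.array([.643,-.009]);ex=np.array([.970,.2425]);ey=np.array([-.2425,.970])
def prof(fn,off,vert,n=200):
    im=cv2.imread(fn).astype(np.float32).sum(2)
    out=[]
    for t in off:
        P=np.r_[m+t*ey,.044]; p=proj(c,P); d=vert(P,p)
        s=np.linspace(-6,6,241); xs=(p[0]+d[0]*s).astype(np.float32)[None];ys=(p[1]+d[1]*s).astype(np.float32)[None]
        v=cv2.GaussianBlur(cv2.remap(im,xs,ys,cv2.INTER_LINEAR),(31,1),8)[0]
        g=np.abs(np.gradient(v)); out.append(s[g.argmax()])
    return np.array(out)
off=np.r_[np.linspace(-.055,-.026,20),np.linspace(.03,.055,20)]
def vert(P,p):
    d=proj(c,P+[0,0,.01])-p; return d/np.linalg.norm(d)
mm=np.linalg.norm(proj(c,np.r_[m,.054])-proj(c,np.r_[m,.044]))/10
r0=prof("pics/scene0.png",off,vert)
for f in sys.argv[1:]:
    d=(prof(f,off,vert)-r0)/mm
    print(f,"lift mm: right",np.median(d[:20]).round(2),"left",np.median(d[20:]).round(2),"px/mm",mm.round(2),"mean",np.clip(d,-3,12).mean().round(2))
E
python3 edge.py pics/s8.png pics/s9.png
```

```text
pics/s8.png lift mm: right 0.0 left -0.23 px/mm 0.22 mean 0.25
pics/s9.png lift mm: right 1.8 left 0.56 px/mm 0.22 mean 1.9
```

Edge tracking gives about 1.5 mm of lift. That fits the geometry: the nose is about 39–40 mm past the mouth. Roughly 10 mm more to go.

>>> apply_moves(motion=[[20,0.1,-0.01,0,0],[20,0.2,-0.02,0,0],[20,0.3,-0.02,0,0],[20,0.3,-0.02,0,0]])

```text
t: 14.15
tcp_pos: [0.6045, -0.0173, -0.0024]
tool_rot: [-0.701, -0.081, 0.09, 0.703]
force: [-11.0, -0.7, 5.2]
finger_gap: 0.354
```

```bash
python3 lift.py 10 | head -3; python3 edge.py pics/s9.png pics/s10.png
```

```text
t 14.15 tcp [ 0.6045 -0.0173 -0.0024] q [-2.120e-01  7.930e-01  1.609e+00 -2.000e-03  7.530e-01 -2.025e+00] gap 30.2 F [-11.   -0.7   5.2]
M [[0.97, -0.013, -0.241], [0.241, 0.001, 0.97], [-0.012, -1.0, 0.004]]
shift [ 0.005  0.021 -0.044] twist units -0.008
pics/s9.png lift mm: right 1.8 left 0.56 px/mm 0.22 mean 1.9
pics/s10.png lift mm: right 4.28 left 4.06 px/mm 0.22 mean 3.9
```

View pics/z10.png

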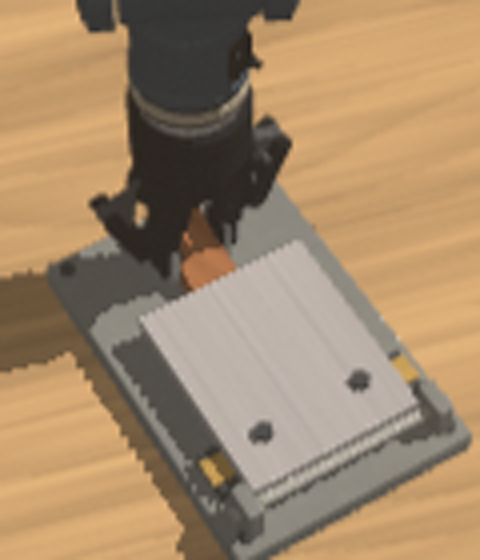

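The lift is now about 4 mm. I'll hold a moment to confirm it is steady, then hand in.

>>> apply_moves(motion=[[20,0,0,0,0],[20,0,0,0,0],[20,0,0,0,0],[20,0,0,0,0],[20,0,0,0,0],[20,0,0,0,0]])

```text
t: 14.95
tcp_pos: [0.6045, -0.0173, -0.0023]
tool_rot: [-0.701, -0.082, 0.09, 0.703]
force: [-11.2, -1.8, 5.2]
finger_gap: 0.354
```

```bash
python3 lift.py 11 | head -2; python3 edge.py pics/s10.png pics/s11.png; python3 -c "
from h import *
cv2.imwrite('pics/w11.png',manip.snapshot('wrist')[:,:,::-1])"
```

```text
t 14.95 tcp [ 0.6045 -0.0173 -0.0023] q [-2.120e-01  7.930e-01  1.609e+00 -2.000e-03  7.530e-01 -2.025e+00] gap 30.2 F [-11.2  -1.8   5.2]
M [[0.97, -0.013, -0.241], [0.241, 0.001, 0.97], [-0.012, -1.0, 0.004]]
pics/s10.png lift mm: right 4.28 left 4.06 px/mm 0.22 mean 3.9
pics/s11.png lift mm: right 4.28 left 4.17 px/mm 0.22 mean 3.89
```

View pics/w11.png

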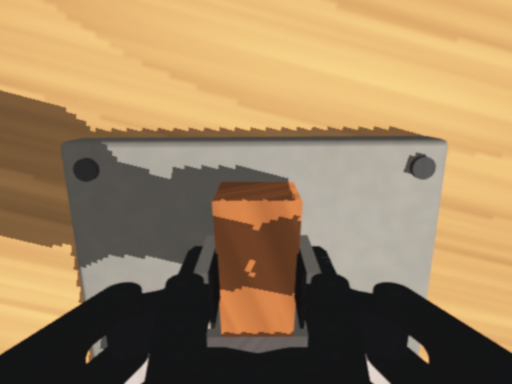

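The wrist view shows the wedge held at x≈257, flat on the deck and going in under the plate edge at about row 336. The deck bolts at 86 and 421 put the deck's middle at 254, and everything is steady.

```bash
python3 -c "
from station import manip
print(manip.sign_off())"
```

```text
the job is handed in; nothing more can be done
None
```

The wedge is holding the plate about 4 mm off its pads, and the gripper is still holding the wedge. I handed the job in at about t = 15 s of the 45 s allowed; no verdict was reported.

**What I did:** I gripped the wedge about 30 mm from its heel, laid it flat on the deck in line with the mouth, and pushed the nose in under the middle of the plate.

**Last checks:**
- **Lift:** scene-camera tracking of the front edge gave about 4.2 mm on both sides (mean 3.9 mm). It stayed steady over 0.75 s.
- **Nose depth:** the TCP travel puts the nose about 49 mm past the mouth, which would mean about 3.5 mm of lift. That roughly agrees with the camera.
- **Alignment:** the wedge is centred to within about 2 mm between the deck bolts and tilted about 0.01 rad.
- **Holding force:** the wrist feels about 11 N along the push and 5 N upward, and the fingers hold at a 30 mm gap.
- **Clearance from the plate:** I judged this from geometry and the pictures. The fingers sit about 28 mm short of the plate edge, and contact with the plate was not measured directly.
- **Bystanders:** I never went near the block, screwdriver or jar, but I did not re-measure them at the end.

**What went wrong or disagreed:**
- **First grasp:** it closed on air above the wedge. Both cameras showed the real fingertips about 26 mm above the reported TCP. I corrected for that by going lower, and the second grasp held.
- **Camera offset:** the top and scene cameras differed by 3–6 mm in y, which is well inside the ±24 mm tolerance.
- **Corner tracking:** my first lift measurement, by optical flow on the plate corners, was too noisy, so I used the edge tracking instead.

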